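# Free the seized mandrel from the die block

## Robot

A 6-joint arm with a two-finger parallel gripper is mounted at the origin on the work surface. World frame = base frame: x ahead of the robot, y to its left, z up, the work surface at z = 0. Lengths are in m, angles in degrees, forces in N, time in s.
With the tool pointing down it reaches from about 0.25 to 0.725 m from the base axis. Payload 9.7 kg.
Tool frame: the origin (TCP) lies between the finger pads; the fingertips stand 11 mm ahead of it and the grasp point (between the pads) lies 8 mm behind it; z points along the fingers, x is the direction in which the jaws open and shut, and the axes are right-handed (so a half turn about z gives the same grasp; the last joint's range is limited). The gripper opens to 85 mm and grips with 20 to 120 N. Pads are 22 mm wide; open, the fingers measure 114 mm over their backs; the gripper's body (76 mm by 85 mm) begins 54 mm behind the grasp point. The pads swing forward as they close: fully open they stand 13 mm farther back than shut.
Start: joints at [-63.885, 4.979, 10.078, 95.1, 0, 90], TCP at [0.242, -0.494, 0.213] pointing down, gripper open.
Joint ranges: [-179.16, 179.16], [-48.56, 103.87], [-65.8, 70.77], [-126.05, 130.52], [-82.76, 87.17], [-180, 180]. Speed limits (degrees/s): [127.2, 127.2, 147.25, 180, 180, 180].

## Interface

Orientations are given as [roll, pitch, yaw] about the fixed x, y, z axes, in that order (R = Rz(yaw) Ry(pitch) Rx(roll)).
In Python, from workcell import get_obs, camera, job_done, spotter gives the robot as it stands.
- The arm moves only by the tool play_rows, never from a script. Its argument "rows" is a list of rows, each a list of 3 entries, a list of its own where there are three numbers: the closure, from 0 (fully open) to 1 (shut), then the shift along the tool's x, y, z in cm, then the turn, a rotation vector about the tool's x, y, z in degrees. In form: [[claw, [x, y, z], [wx, wy, wz]], ...]. A call has 1 to 12 rows; each row shifts and turns the pose as measured when the row begins, along the tool's axes as they then stand; what a row does not reach is not made up. A row lasts 1/10 s, in which the tool goes at most 50 mm and 8.59 degrees, less where a joint would pass 70% of its speed; a pose out of reach is approached as far as the arm can. A call is refused whole if a number of a shift passes 5 or a number of a turn 8.59, either way. A call with a gripper value outside its range is refused whole. The fingers move at their own pace and stop on an object; "newtons" is the grip in N (left out, the last holds). Time passes only in rows, so rows that do not move let the fingers close. It gives the time, the measured TCP pose, the force and the opening at its end, in the units of the state.
- get_obs(): the state, without advancing time (a new reading comes with each control period).
- camera(name): name is "scene" or "top" or "wrist"; returns a dict with "img" (420x560x3 uint8, red, green, blue), "intrinsics" (3x3 intrinsics, pixels), "xyz" and "orientation" of the camera in the world. Camera axes: x right, y down, z forward; pixel columns grow to the right and rows downward; lengths in m; the calibration is good to about 2 mm. A picture is of the moment at which its call begins. There is no depth.
- job_done(): hands the job in, once; it reports no verdict.
Trained networks look in a picture, given as the dict that the camera call returned (one of the last four; its "shot" number tells which), for a name from the list of things; names that differ only in an ending like _2 or _b are one class to them, and where a whole thing is asked for, a point or a joint stands for the part that bears it (a point fixed in the world has none). Each returns a list of dicts, best first, with "confidence" (0 to 1); they miss things now and then, are a little off and sometimes report something else, mostly with a low value. They report only what shows in the picture. A call takes as long as a camera call.
- spotter.spot_in(picture, thing): "point" ([x, y, z] in m, in world coordinates, good to about 4 mm: the middle of the surface that is visible of it).
- spotter.trace(picture, thing): "pixels" (420x560 bool, what is visible of it).
The state is a dict: "time": time; "q": joint angles; "qd": joint speeds; "joint_efforts": joint torques, N m; "ee_pos": TCP position; "tcp_rot": TCP orientation; "wrist_force": force on the tool from outside, world axes, zero at the start; "torque": the same for the moment, N m; "opening": finger opening in m.
Only numpy, scipy, OpenCV 4.12 (cv2) and the standard library are available. Lean on these libraries where they do the work, as an engineer would, in place of code of your own. Each camera call takes 0.05 s, during which the arm holds its last target.

## Task

The mandrel with the red grip has seized in its cable-lug die block, which only rests in its seat: a straight pull would lift the whole block, so ease it out by twisting to and fro while drawing it up a little at a time. Take it clear without lifting the block out of its seat, and put it in the sky-blue bin on the bench. Leave the mandrel with the yellow grip where it is.

Things in the scene. Friction and masses are not known exactly. Their poses are not given: they have to be found in the camera images.
- red_mandrel: Steel mandrel, 0.22 kg: round shank 24 mm in diameter with a red plastic bar grip across its top like a T. Origin at the centre of the shank's foot, z up, x along the bar. The bar, 60 (x) x 16 (y) x 28 mm tall, spans 55 to 83 mm above the origin. Starts upright, its foot on the bottom of the die block's bore, 40 mm deep, bar within 20 degrees of the block's x axis. Grip across the 16 mm, 60 N or more.
- red_mandrel_mid (a point): Point on the red mandrel's axis 45 mm above its foot. Dry friction of 18 to 30 N, against the way the shank's surface slides, holds the shank until it has risen 28 mm. While it mostly turns, little of that resists the pull: strokes of about 1 rad (12 mm round the bore) to and fro, each with 3 to 4 mm of rise, need some 5 to 9 N. One twist one way is not enough for the whole height.
- die_block: Pale aluminium block 80 x 80 x 52 mm, 1.2 kg, that the red mandrel sits in: 26 mm upright bore, 40 mm deep, in its top. Origin at the centre of its underside, z up. It lies loose in a dark steel seat fixed to the bench, underside 8 mm and top 60 mm above the bench. The seat's rim stands 18 mm up its sides with 1.5 mm play: it cannot turn, but a pull of 12 N lifts it.
- yellow_mandrel: Steel mandrel, 0.22 kg: round shank 24 mm in diameter with a yellow plastic bar grip across its top like a T. Origin at the centre of the shank's foot, z up, x along the bar. The bar, 60 (x) x 16 (y) x 28 mm tall, spans 55 to 83 mm above the origin. A bystander: it stands 40 mm deep in an equal block and seat.
- sky_bin: Sky-blue open bin fixed on the bench, 240 (x) x 180 (y) x 60 mm high outside, walls and floor 4 mm. Origin at the centre of its underside, z up. (The row of dark blue bins at the bench's far edge is not meant.)

How it is judged:
By the outcome, as a careful person would: the job done as asked, in the order asked, and still so for the second after the job is handed in, with the robot touching nothing.
It also fails if it takes over 58 s, if anything falls off the work surface, if the arm or the gripper's body presses on something with over 40 N, if the wrist force passes 120 N, or if a joint passes its speed limit or range.

## Working session

There is one attempt and no reset: what is moved stays moved. The work goes in short steps, Python scripts to look and compute and a tool call to move; the robot and the scene stay as the last step left them, time stands still between calls to the robot, and variables do not carry over. Pictures are saved under pics/ and viewed, and the job is handed in when it is done.

Besides the shell and the picture viewer there is one more tool, called by a JSON object that holds its "op" and its "data". play_rows: Moves the arm, as the interface text tells. Its arguments: {"type":"object","properties":{"rows":{"type":"array","items":{"type":"array"}},"newtons":{"type":"number"}},"required":["rows"]}

```bash
mkdir -p pics; ls
python3 - <<'E'
from workcell import get_obs, camera, spotter
import cv2,numpy as np
print(get_obs())
for n in ["top","scene"]:
    c=camera(n); cv2.imwrite(f"pics/{n}1.png",c["img"][:,:,::-1]); print(n,c["intrinsics"],c["xyz"],c["orientation"])
    for t in ["red_mandrel","die_block","yellow_mandrel","sky_bin"]:
        for d in spotter.spot_in(c,t)[:3]: print(t,np.round(d["point"],4),round(d["confidence"],2))
E
```

```text
pics
{'time': 0.0, 'q': array([-6.38862663e+01,  5.00996408e+00,  1.00337315e+01,  9.50975267e+01,
        8.71622789e-04,  9.00002288e+01]), 'qd': array([-0.02945009, -0.03479217,  0.04897491,  0.08727253,  0.04816759,
        0.05236778]), 'joint_efforts': array([-4.03645909e-04, -5.20392895e+01,  4.64805222e+01,  1.63986871e-02,
        7.50420440e-06, -5.13720693e-06]), 'ee_pos': array([ 0.24198215, -0.49363703,  0.21278749]), 'tcp_rot': array([-1.79999129e+02,  7.37592356e-02, -6.38864951e+01]), 'wrist_force': array([ 0.17863131,  0.06893573, -0.27277975]), 'torque': array([-0.00149169, -0.03499443, -0.01851135]), 'opening': 0.08547973852803839}
top [[456.6963518    0.         276.76161209]
 [  0.         456.6963518  219.2672672 ]
 [  0.           0.           1.        ]] [ 0.45185301 -0.01329394  1.04682658] [-176.77987394   -0.22190428  -90.91901342]
red_mandrel [ 0.4351 -0.2852  0.102 ] 0.64
die_block [ 0.434  -0.2794  0.0584] 0.92
yellow_mandrel [0.5418 0.0025 0.1105] 0.57
sky_bin [0.4535 0.3427 0.0065] 0.7
scene [[479.93470284   0.         281.01130226]
 [  0.         479.93470284 212.91771403]
 [  0.           0.           1.        ]] [0.89343043 0.63718914 0.96868706] [-139.94992981    0.39243408  149.15371942]
red_mandrel [ 0.4352 -0.2826  0.0932] 0.5
die_block [ 0.4458 -0.2666  0.058 ] 0.58
sky_bin [0.4513 0.3273 0.0045] 0.76
```

View pics/top1.png

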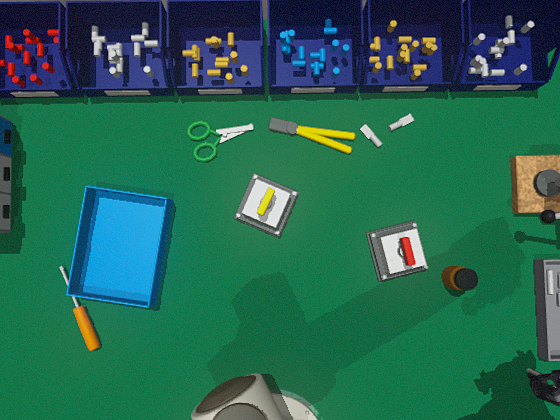

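View pics/scene1.png

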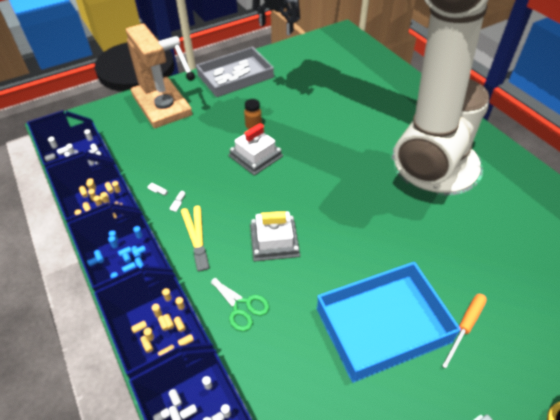

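```bash
cat > h.py <<'E'
from workcell import get_obs, camera, spotter
import cv2,numpy as np
from scipy.spatial.transform import Rotation as R
def ray(c,uv,z):
    K=c["intrinsics"];Rm=R.from_euler('xyz',c["orientation"],degrees=True).as_matrix()
    d=Rm@np.linalg.solve(K,np.array([uv[0],uv[1],1.]))
    p=np.array(c["xyz"]); return p+d*(z-p[2])/d[2]
def colmask(c,col):
    h=cv2.cvtColor(c["img"],cv2.COLOR_RGB2HSV);H,S,V=h[...,0],h[...,1],h[...,2]
    if col=="red": return ((H<8)|(H>172))&(S>130)&(V>60)
E
python3 - <<'E'
from h import *
c=camera("top")
for t in ["red_mandrel","die_block"]:
    for d in spotter.trace(c,t)[:2]:
        m=d["pixels"].astype(np.uint8)
        r=cv2.minAreaRect(np.argwhere(m)[:,::-1].astype(np.float32)); b=cv2.boxPoints(r)
        print(t,d["confidence"],m.sum(),r)
        z=0.131 if t[0]=="r" else .06
        P=np.array([ray(c,x,z) for x in b]);print(P.round(4),P.mean(0))
m=colmask(c,"red");n,l,s,ce=cv2.connectedComponentsWithStats(m.astype(np.uint8))
for i in range(1,n):
    if s[i,4]>40:
        r=cv2.minAreaRect(np.argwhere(l==i)[:,::-1].astype(np.float32));b=cv2.boxPoints(r)
        print(s[i],ce[i]); P=np.array([ray(c,x,.131) for x in b]);print(P.round(4),P.mean(0))
E
```

```text
red_mandrel 0.88 315 ((404.6903991699219, 251.9092559814453), (28.157161712646484, 14.734785079956055), 72.6459732055664)
[[ 0.4566 -0.251   0.131 ]
 [ 0.465  -0.2795  0.131 ]
 [ 0.411  -0.2946  0.131 ]
 [ 0.4027 -0.2661  0.131 ]] [ 0.43384175 -0.27277422  0.131     ]
die_block 0.59 1303 ((400.8924255371094, 251.33009338378906), (39.943748474121094, 42.29337692260742), 74.35775756835938)
[[ 0.4638 -0.23    0.06  ]
 [ 0.4871 -0.3189  0.06  ]
 [ 0.4038 -0.3394  0.06  ]
 [ 0.3808 -0.2508  0.06  ]] [ 0.4338818  -0.28474929  0.06      ]
[ 23  29  21  29 249] [34.09638554 41.97188755]
[[0.8934 0.5053 0.131 ]
 [0.9101 0.486  0.131 ]
 [0.8566 0.4417 0.131 ]
 [0.8399 0.461  0.131 ]] [0.87498985 0.47351072 0.131     ]
[48 29 10 15 94] [53.41489362 33.92553191]
[[0.9019 0.4456 0.131 ]
 [0.9016 0.4271 0.131 ]
 [0.8722 0.4268 0.131 ]
 [0.8724 0.4452 0.131 ]] [0.88701615 0.43618161 0.131     ]
[  5  35  26  31 274] [17.08394161 49.22627737]
[[0.874  0.5433 0.131 ]
 [0.894  0.5271 0.131 ]
 [0.844  0.4695 0.131 ]
 [0.8241 0.4857 0.131 ]] [0.85900118 0.50640674 0.131     ]
[  8  63  17  24 168] [14.28571429 74.63690476]
[[0.826  0.5365 0.131 ]
 [0.8365 0.5179 0.131 ]
 [0.7862 0.49   0.131 ]
 [0.7758 0.5087 0.131 ]] [0.80611334 0.51326816 0.131     ]
[42 63 12 10 68] [47.76470588 67.35294118]
[[0.8255 0.4579 0.131 ]
 [0.8338 0.4498 0.131 ]
 [0.8147 0.4313 0.131 ]
 [0.8065 0.4393 0.131 ]] [0.82014311 0.44458917 0.131     ]
[30 75 12 10 69] [35.65217391 79.17391304]
[[0.7998 0.4835 0.131 ]
 [0.8095 0.4779 0.131 ]
 [0.7952 0.4549 0.131 ]
 [0.7855 0.4606 0.131 ]] [0.79747626 0.46921463 0.131     ]
[400 237  15  29 264] [407.06818182 250.91666667]
[[ 0.4613 -0.2623  0.131 ]
 [ 0.4655 -0.2804  0.131 ]
 [ 0.4094 -0.2927  0.131 ]
 [ 0.4052 -0.2746  0.131 ]] [ 0.43535019 -0.27751253  0.131     ]
```

```bash
cat >> h.py <<'E'
from scipy.optimize import minimize
def proj(c,P):
    Rm=R.from_euler('xyz',c["orientation"],degrees=True).as_matrix()
    q=(np.asarray(P)-c["xyz"])@Rm; q=q@c["intrinsics"].T; return q[:,:2]/q[:,2:]
def boxpts(x,y,yaw,L,W,z0,z1):
    a=np.radians(yaw);s=[(i,j) for i in(-.5,.5) for j in(-.5,.5)]
    return np.array([[x+np.cos(a)*i*L-np.sin(a)*j*W,y+np.sin(a)*i*L+np.cos(a)*j*W,z] for z in(z0,z1) for i,j in s])
def sil(c,P):
    h=cv2.convexHull(proj(c,P).astype(np.float32))[:,0]
    m=np.zeros((1680,2240),np.uint8); cv2.fillConvexPoly(m,np.round((h*4+1.5)*16).astype(np.int32),255,shift=4)
    return cv2.resize(m,(560,420),interpolation=cv2.INTER_AREA)/255.
def fit(cs,masks,x0,L,W,z0,z1):
    def f(p):
        return sum(np.abs(sil(c,boxpts(*p,L,W,z0,z1))-m).sum()/max(m.sum(),1) for c,m in zip(cs,masks))
    r=minimize(f,x0,method="Nelder-Mead",options=dict(initial_simplex=np.array(x0)+np.array([[0,0,0],[.008,0,0],[0,.008,0],[0,0,8]]),xatol=1e-5,fatol=1e-4))
    return r.x,r.fun
def redmask(c,box):
    m=colmask(c,"red");z=np.zeros(m.shape);x0,y0,x1,y1=box;z[y0:y1,x0:x1]=m[y0:y1,x0:x1];return z
E
python3 - <<'E'
from h import *
t=camera("top");s=camera("scene")
mt=redmask(t,(385,225,430,280));ms=redmask(s,(235,115,275,150))
print(mt.sum(),ms.sum())
for cs,m in(([t],[mt]),([s],[ms]),([t,s],[mt,ms])): print(fit(cs,m,[.434,-.285,12],.06,.016,.075,.103))
im=np.hstack([cv2.resize(t["img"][215:290,370:480],(396*1,270*1)),cv2.resize(s["img"][85:185,205:315],(396,270))])
cv2.imwrite("pics/z.png",im[:,:,::-1])
for u in[(455,290),(461,278)]:print("bottle",ray(t,u,.0),ray(t,u,.09))
E
```

```text
261.0 194.0
(array([ 0.43527859, -0.28847999, 13.30401846]), np.float64(0.3109007587709413))
(array([ 0.43051241, -0.29574915, 22.39290859]), np.float64(0.21275520517485344))
(array([ 0.43472818, -0.29130201, 18.53804589]), np.float64(0.6742204532798624))
bottle [ 0.34278596 -0.42193165  0.        ] [ 0.3521629  -0.38679938  0.09      ]
bottle [ 0.36974817 -0.43668112  0.        ] [ 0.37680706 -0.40028078  0.09      ]
```

View pics/z.png

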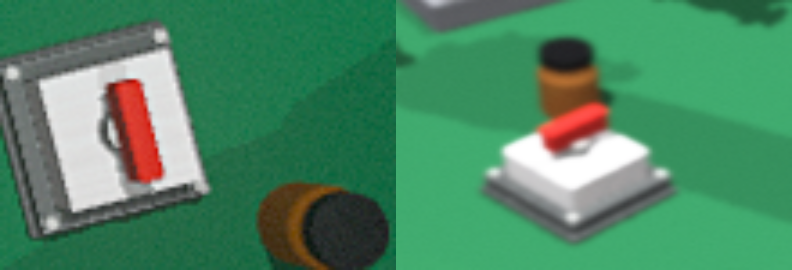

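{"op": "play_rows", "data": {"rows": [[0, [-1.4, -3.75, 0], [0, 0, 0]], [0, [-1.4, -3.75, 0], [0, 0, 0]], [0, [-1.4, -3.75, 0], [0, 0, 0]], [0, [-1.4, -3.75, 0], [0, 0, 0]], [0, [-1.4, -3.75, 0], [0, 0, 0]], [0, [-1.4, -3.75, 0], [0, 0, 0]], [0, [-1.4, -3.75, 0], [0, 0, 0]], [0.3, [0, 0, 0], [0, 0, 6]], [0.4, [0, 0, 0], [0, 0, 5]], [0.4, [0, 0, 0], [0, 0, 0]]], "newtons": 80}}

```text
time: 1.75
ee_pos: [0.4421, -0.2823, 0.2128]
tcp_rot: [-180.0, -0.0, -75.3]
wrist_force: [0.2, -0.2, -0.2]
opening: 0.0514
```

Run:
```python
from h import *
o=get_obs();print(o["ee_pos"],o["tcp_rot"],o["q"],o["opening"],o["wrist_force"])
c=camera("wrist");cv2.imwrite("pics/w1.png",c["img"][:,:,::-1]);print(c["xyz"],c["orientation"],c["intrinsics"])
```

```text
[ 0.44212247 -0.28225495  0.21279285] [-1.79956885e+02 -3.35660645e-02 -7.53118853e+01] [-3.25596478e+01  1.39673613e+00  6.25604924e+00  9.48053981e+01
  8.87337817e-03  1.32752229e+02] 0.051391503022595215 [ 0.21075172 -0.19166325 -0.22383895]
[ 0.5124689  -0.26326242  0.37304479] [ 1.63427975e+02  3.83447284e-02 -7.53236068e+01] [[322.78266869   0.         281.50763531]
 [  0.         322.78266869 207.85523776]
 [  0.           0.           1.        ]]
```

View pics/w1.png

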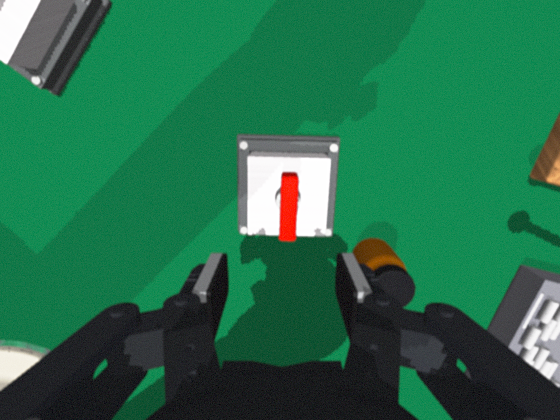

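Run:
```python
from h import *
c=camera("wrist");t=camera("top")
m=redmask(c,(260,150,320,260));print(m.sum())
r=fit([c],[m],[.434,-.287,15],.06,.016,.075,.103);print(r)
h=cv2.cvtColor(c["img"],cv2.COLOR_RGB2HSV)
w=((h[...,1]<50)&(h[...,2]>140)).astype(np.uint8); w[:130]=0;w[260:]=0;w[:,:225]=0;w[:,350:]=0
w=np.maximum(w,(m>0).astype(np.uint8))
w=cv2.morphologyEx(w,cv2.MORPH_CLOSE,np.ones((9,9),np.uint8));w=cv2.morphologyEx(w,cv2.MORPH_OPEN,np.ones((15,15),np.uint8))
rr=cv2.minAreaRect(np.argwhere(w)[:,::-1].astype(np.float32));P=np.array([ray(c,x,.06) for x in cv2.boxPoints(rr)]);print(rr,P.round(4),P.mean(0))
im=c["img"].copy()
for p in proj(c,boxpts(*r[0],.06,.016,.075,.103)):cv2.circle(im,tuple(np.round(p).astype(int)),1,(0,0,255),-1)
for p in cv2.boxPoints(rr):cv2.circle(im,tuple(np.round(p).astype(int)),1,(255,0,255),-1)
cv2.imwrite("pics/w2.png",cv2.resize(im[120:260,220:360],(700,600),interpolation=0)[:,:,::-1])
```

```text
1126.0
(array([ 0.43279552, -0.28971278, 12.85116425]), np.float64(0.17665865635774736))
((287.74755859375, 196.35458374023438), (83.53555297851562, 87.62747192382812), 1.3322198390960693) [[ 0.3795 -0.2588  0.06  ]
 [ 0.4683 -0.2404  0.06  ]
 [ 0.487  -0.3186  0.06  ]
 [ 0.3997 -0.3436  0.06  ]] [ 0.43362351 -0.2903388   0.06      ]
```

View pics/w2.png

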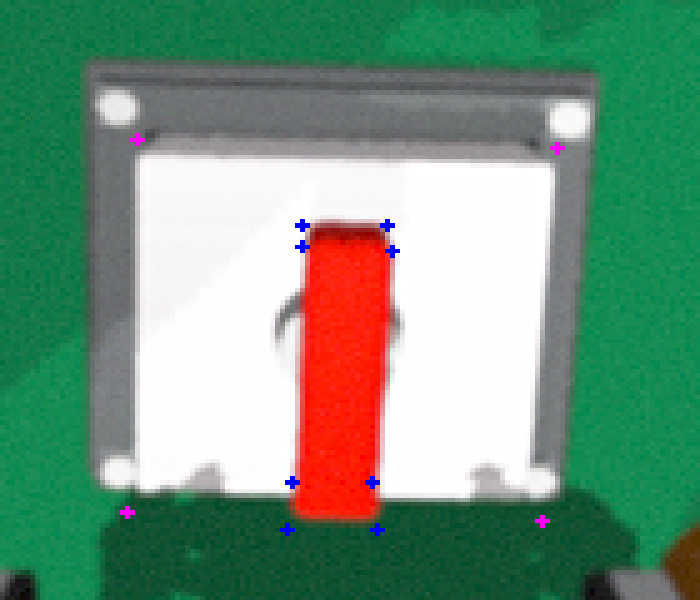

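{"op": "play_rows", "data": {"rows": [[0.4, [0.49, 0.98, 2], [0, 0, 0]], [0.4, [0, 0, 3], [0, 0, 2]], [0.4, [0, 0, 2.5], [0, 0, 0]], [0.4, [0, 0, 0], [0, 0, 0]]]}}

```text
time: 2.3
ee_pos: [0.4326, -0.2924, 0.1367]
tcp_rot: [-179.9, -0.2, -77.0]
wrist_force: [0.1, -0.2, 0.7]
opening: 0.0514
```

Run:
```python
from h import *
o=get_obs();print(o["ee_pos"],o["tcp_rot"],o["opening"],o["wrist_force"])
c=camera("wrist");cv2.imwrite("pics/w3.png",c["img"][:,:,::-1])
m=redmask(c,(200,100,380,360));print(m.sum())
r=fit([c],[m],[.434,-.289,13],.06,.016,.075,.103);print(r)
```

```text
[ 0.43261288 -0.29238276  0.13673719] [-1.79855988e+02 -1.63760168e-01 -7.69843410e+01] 0.05137044204751958 [ 0.0780718  -0.21271666  0.72748062]
2140.0
(array([ 0.4334531 , -0.28989972, 12.71010452]), np.float64(0.14530694520798976))
```

View pics/w3.png

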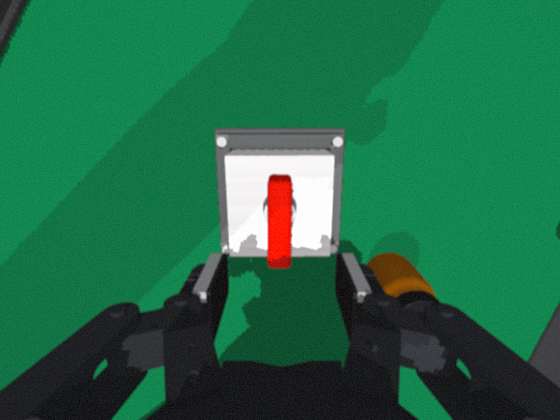

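{"op": "play_rows", "data": {"rows": [[0.4, [-0.21, -0.15, 0], [0, 0, 0.4]], [0.4, [0, 0, 2.2], [0, 0, 0]], [0.4, [0, 0, 2.2], [0, 0, 0]], [0.4, [0, 0, 0], [0, 0, 0]], [0.4, [0, 0, 0], [0, 0, 0]]]}}

```text
time: 2.85
ee_pos: [0.4374, -0.2925, 0.1024]
tcp_rot: [-179.4, -0.7, -77.4]
wrist_force: [-0.2, -0.6, 0.2]
opening: 0.0514
```

{"op": "play_rows", "data": {"rows": [[0.4, [0, 0, 0], [0, 0, 0]], [0.4, [0, 0, 0], [0, 0, 0]]]}}

```text
time: 3.05
ee_pos: [0.4384, -0.2931, 0.1055]
tcp_rot: [-179.2, -0.8, -77.4]
wrist_force: [-0.7, 0.2, -0.9]
opening: 0.0511
```

```bash
cat >> h.py <<'E'
def go(x,y,z,yaw):
    o=get_obs();Rm=R.from_euler('xyz',o["tcp_rot"],degrees=True)
    T=R.from_euler('xyz',[180,0,yaw],degrees=True)
    print("t",round(o["time"],2),"pos",o["ee_pos"].round(4),o["tcp_rot"].round(2),"F",o["wrist_force"].round(1),"q6",o["q"][5].round(1),"open",round(o["opening"],4))
    print("shift cm",(Rm.inv().apply(np.array([x,y,z])-o["ee_pos"])*100).round(2),"rot",(Rm.inv()*T).as_rotvec(degrees=True).round(2))
E
python3 -c "
from h import *
go(.4337,-.2898,.081,-77.3)"
```

```text
t 3.05 pos [ 0.4384 -0.2931  0.1055] [-179.22   -0.82  -77.37] F [-0.7  0.2 -0.9] q6 133.6 open 0.0511
shift cm [-0.46  0.42  2.44] rot [-0.78 -0.82 -0.06]
```

{"op": "play_rows", "data": {"rows": [[0.4, [0, 0, 0], [0, 0, 0]], [0.4, [0, 0, 0], [0, 0, 0]], [0.4, [0, 0, 0], [0, 0, 0]]]}}

```text
time: 3.35
ee_pos: [0.4392, -0.2936, 0.1075]
tcp_rot: [-179.1, -0.9, -77.4]
wrist_force: [0.2, 0.2, -0.3]
opening: 0.0515
```

```bash
python3 -c "
from h import *
go(.4337,-.2898,.081,-77.3);print(get_obs()['qd'].round(2),get_obs()['joint_efforts'].round(1))"
```

```text
t 3.35 pos [ 0.4392 -0.2936  0.1075] [-179.12   -0.93  -77.36] F [ 0.2  0.2 -0.3] q6 133.6 open 0.0515
shift cm [-0.53  0.49  2.63] rot [-0.88 -0.93 -0.06]
[-0.12 -0.02  0.29  0.02 -0.04  0.  ] [  0.  -47.2  47.4  -0.2   0.   -0. ]
```

{"op": "play_rows", "data": {"rows": [[0.4, [-0.2, 0.2, 0.8], [-0.4, -0.4, 0]], [0.4, [-0.2, 0.2, 0.8], [-0.4, -0.4, 0]], [0.4, [0, 0, 0], [0, 0, 0]], [0.4, [0, 0, 0], [0, 0, 0]]]}}

```text
time: 3.75
ee_pos: [0.4338, -0.2902, 0.0893]
tcp_rot: [180.0, 0.0, -77.4]
wrist_force: [-0.2, 1.0, 0.0]
opening: 0.0517
```

```bash
python3 -c "
from h import *
go(.4337,-.2898,.081,-77.3);print(get_obs()['qd'].round(2),get_obs()['joint_efforts'].round(1))"
```

```text
t 3.75 pos [ 0.4338 -0.2902  0.0893] [179.95   0.   -77.36] F [-0.2  1.   0. ] q6 133.6 open 0.0517
shift cm [-0.04  0.    0.83] rot [ 0.05  0.   -0.06]
[ 0.    0.46 -0.74 -0.05 -0.08 -0.06] [ -0.  -47.1  46.5   0.   -0.    0. ]
```

{"op": "play_rows", "data": {"rows": [[0.4, [-0.02, 0, 0.4], [0, 0, 0]], [0.4, [0, 0, 0.4], [0, 0, 0]], [0.4, [0, 0, 0], [0, 0, 0]], [0.4, [0, 0, 0], [0, 0, 0]]]}}

```text
time: 4.15
ee_pos: [0.4337, -0.29, 0.0804]
tcp_rot: [179.9, 0.0, -77.4]
wrist_force: [0.2, 0.4, 0.7]
opening: 0.0512
```

Run:
```python
from h import *
go(.4337,-.2898,.081,-77.3)
c=camera("wrist");cv2.imwrite("pics/w4.png",c["img"][:,:,::-1])
m=redmask(c,(200,100,380,400));print(m.sum())
r=fit([c],[m],[.434,-.289,13],.06,.016,.075,.103);print(r)
```

```text
t 4.15 pos [ 0.4337 -0.29    0.0804] [ 1.7994e+02  1.0000e-02 -7.7360e+01] F [0.2 0.4 0.7] q6 133.6 open 0.0512
shift cm [-0.02 -0.   -0.06] rot [ 0.06  0.01 -0.06]
3924.0
(array([ 0.43312208, -0.2898777 , 11.83538665]), np.float64(0.13080090343986728))
```

View pics/w4.png

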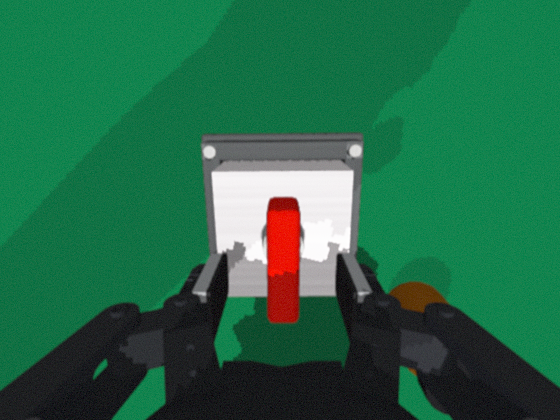

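{"op": "play_rows", "data": {"rows": [[1, [0, 0, 0], [0, 0, 0]], [1, [0, 0, 0], [0, 0, 0]], [1, [0, 0, 0], [0, 0, 0]], [1, [0, 0, 0], [0, 0, 0]], [1, [0, 0, 0], [0, 0, 0]]], "newtons": 90}}

```text
time: 4.7
ee_pos: [0.4341, -0.2903, 0.0812]
tcp_rot: [180.0, -0.1, -77.4]
wrist_force: [0.3, -0.2, -1.1]
opening: 0.0119
```

```bash
python3 -c "
from h import *
go(.4337,-.2898,.081,-77.3)"
```

```text
t 4.7 pos [ 0.4341 -0.2903  0.0812] [ 1.800e+02 -6.000e-02 -7.737e+01] F [ 0.3 -0.2 -1.1] q6 133.6 open 0.0119
shift cm [-0.06  0.03  0.02] rot [ 0.   -0.06 -0.07]
```

{"op": "play_rows", "data": {"rows": [[1, [0, 0, 0], [0, 0, 0]], [1, [0, 0, 0], [0, 0, 0]]]}}

```text
time: 4.9
ee_pos: [0.4341, -0.2903, 0.0812]
tcp_rot: [180.0, -0.1, -77.4]
wrist_force: [-0.1, -0.0, 0.0]
opening: 0.0122
```

Run:
```python
from h import *
go(.4337,-.2898,.081,-77.3)
c=camera("wrist");cv2.imwrite("pics/w5.png",c["img"][:,:,::-1])
```

```text
t 4.9 pos [ 0.4341 -0.2903  0.0812] [ 1.800e+02 -6.000e-02 -7.737e+01] F [-0.1 -0.   0. ] q6 133.6 open 0.0122
shift cm [-0.06  0.03  0.02] rot [ 0.   -0.06 -0.07]
```

View pics/w5.png

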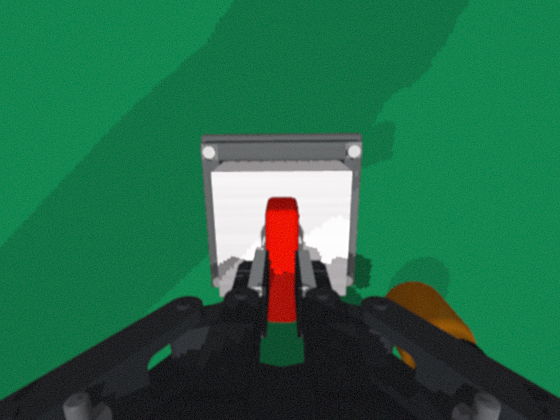

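{"op": "play_rows", "data": {"rows": [[1, [0, 0, 0], [0, 0, 8]], [1, [0, 0, -0.03], [0, 0, 8]], [1, [0, 0, -0.03], [0, 0, 8]]]}}

```text
time: 5.25
ee_pos: [0.4337, -0.29, 0.0812]
tcp_rot: [179.9, -0.0, -102.0]
wrist_force: [-0.0, -1.0, -1.8]
opening: 0.012
```

```bash
python3 -c "
from h import *
go(.4341,-.2903,.081,-77.3);print(get_obs()['torque'].round(2))"
```

```text
t 5.25 pos [ 0.4337 -0.29    0.0812] [ 1.7995e+02 -3.0000e-02 -1.0200e+02] F [-0.  -1.  -1.8] q6 158.3 open 0.012
shift cm [ 0.02 -0.05  0.02] rot [ 6.00e-02 -2.00e-02 -2.47e+01]
[-0.26  0.11  0.19]
```

{"op": "play_rows", "data": {"rows": [[1, [0, 0, 0], [0, 0, -8]], [1, [0, 0, -0.05], [0, 0, -8]], [1, [0, 0, -0.05], [0, 0, -8]], [1, [0, 0, -0.05], [0, 0, -8]]]}}

```text
time: 5.65
ee_pos: [0.4333, -0.2897, 0.0814]
tcp_rot: [179.9, 0.1, -69.8]
wrist_force: [0.9, -0.8, -3.7]
opening: 0.0121
```

```bash
python3 -c "
from h import *
go(.4341,-.2903,.081,-77.3);print(get_obs()['torque'].round(2))"
```

```text
t 5.65 pos [ 0.4333 -0.2897  0.0814] [ 1.7989e+02  9.0000e-02 -6.9830e+01] F [ 0.9 -0.8 -3.7] q6 126.1 open 0.0121
shift cm [ 0.08 -0.05  0.04] rot [0.12 0.09 7.47]
[-0.25 -0.26 -0.24]
```

{"op": "play_rows", "data": {"rows": [[1, [0, 0, -0.08], [0, 0, -8]], [1, [0, 0, -0.08], [0, 0, -8]], [1, [0, 0, -0.08], [0, 0, -8]]]}}

```text
time: 5.95
ee_pos: [0.4332, -0.2897, 0.082]
tcp_rot: [179.9, 0.2, -44.9]
wrist_force: [2.8, -2.5, -5.2]
opening: 0.0117
```

```bash
python3 -c "
from h import *
go(.4341,-.2903,.081,-77.3);print(get_obs()['torque'].round(2))"
```

```text
t 5.95 pos [ 0.4332 -0.2897  0.082 ] [179.92   0.21 -44.86] F [ 2.8 -2.5 -5.2] q6 101.1 open 0.0117
shift cm [ 0.1  -0.02  0.1 ] rot [ 0.13  0.18 32.44]
[-0.51 -0.59 -0.13]
```

{"op": "play_rows", "data": {"rows": [[1, [0.03, 0, 0], [0, 0, 8]], [1, [0, 0, -0.1], [0, 0, 8.4]], [1, [0, 0, -0.12], [0, 0, 8.4]], [1, [0, 0, -0.12], [0, 0, 8.4]], [1, [0, 0, -0.12], [0, 0, 8.4]], [1, [0, 0, -0.12], [0, 0, 8.4]], [1, [0, 0, -0.12], [0, 0, 8.4]]]}}

```text
time: 6.65
ee_pos: [0.4322, -0.2895, 0.0836]
tcp_rot: [179.4, 0.1, -103.9]
wrist_force: [2.6, -1.9, -7.7]
opening: 0.0121
```

```bash
python3 -c "
from h import *
go(.4341,-.2903,.081,-77.3);print(get_obs()['torque'].round(2))"
```

```text
t 6.65 pos [ 0.4322 -0.2895  0.0836] [ 1.7941e+02  1.1000e-01 -1.0388e+02] F [ 2.6 -1.9 -7.7] q6 160.1 open 0.0121
shift cm [ 0.03 -0.21  0.26] rot [  0.55   0.24 -26.58]
[-0.32 -0.72  0.22]
```

{"op": "play_rows", "data": {"rows": [[1, [0, -0.1, 0], [0.4, 0.2, -8]], [1, [0, -0.04, -0.08], [0, 0, -8.4]], [1, [0, 0, -0.12], [0, 0, -8.4]], [1, [0, 0, -0.12], [0, 0, -8.4]], [1, [0, 0, -0.12], [0, 0, -8.4]], [1, [0, 0, -0.13], [0, 0, -8.4]], [1, [0, 0, -0.13], [0, 0, -8.4]], [1, [0, 0, -0.13], [0, 0, -8.4]], [1, [0, 0, -0.13], [0, 0, -8.4]]]}}

```text
time: 7.55
ee_pos: [0.4327, -0.2892, 0.0864]
tcp_rot: [180.0, 0.5, -27.7]
wrist_force: [1.9, -1.8, -7.8]
opening: 0.012
```

```bash
python3 -c "
from h import *
go(.4341,-.2903,.081,-77.3);print(get_obs()['torque'].round(2))"
```

```text
t 7.55 pos [ 0.4327 -0.2892  0.0864] [179.96   0.54 -27.69] F [ 1.9 -1.8 -7.8] q6 84.0 open 0.012
shift cm [0.18 0.03 0.54] rot [ 0.27  0.49 49.61]
[-0.4  -0.62 -0.15]
```

{"op": "play_rows", "data": {"rows": [[1, [0.1, 0, 0], [0.2, 0.4, 8]], [1, [0.04, 0, -0.08], [0, 0, 8.4]], [1, [0, 0, -0.12], [0, 0, 8.4]], [1, [0, 0, -0.12], [0, 0, 8.4]], [1, [0, 0, -0.13], [0, 0, 8.4]], [1, [0, -0.03, -0.13], [0, 0, 8.4]], [1, [0, -0.03, -0.13], [0, 0, 8.4]], [1, [0, -0.03, -0.13], [0, 0, 8.4]], [1, [0, -0.03, -0.13], [0, 0, 8.4]]]}}

```text
time: 8.45
ee_pos: [0.4326, -0.2892, 0.0891]
tcp_rot: [179.3, 0.2, -103.9]
wrist_force: [1.0, -1.9, -6.5]
opening: 0.0117
```

Run:
```python
from h import *
go(.4341,-.2903,.081,-77.3);print(get_obs()['torque'].round(2))
c=camera("wrist");cv2.imwrite("pics/w6.png",c["img"][:,:,::-1])
s=camera("scene");cv2.imwrite("pics/s6.png",cv2.resize(s["img"][60:200,180:340],(640,560))[:,:,::-1])
```

```text
t 8.45 pos [ 0.4326 -0.2892  0.0891] [ 179.33    0.21 -103.87] F [ 1.  -1.9 -6.5] q6 160.1 open 0.0117
shift cm [ 0.08 -0.18  0.8 ] rot [  0.61   0.36 -26.57]
[-0.52 -0.21  0.22]
```

View pics/w6.png

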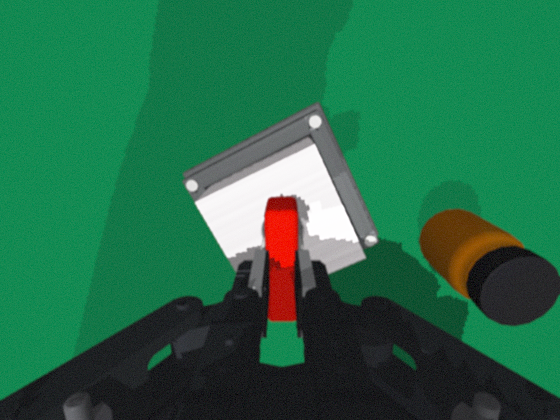

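View pics/s6.png

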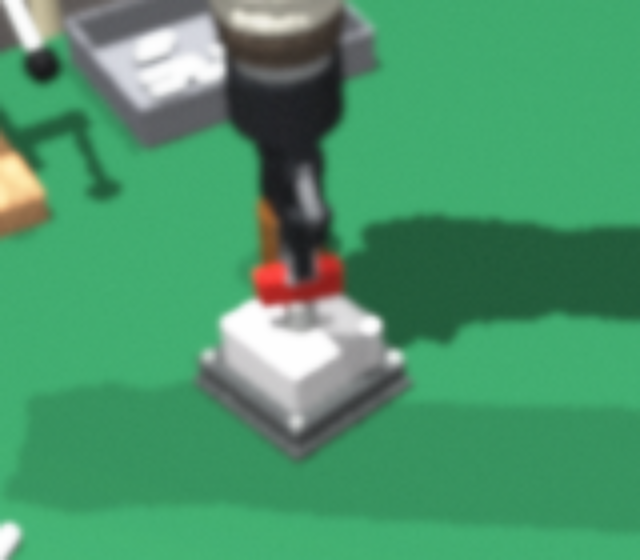

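{"op": "play_rows", "data": {"rows": [[1, [0, -0.1, 0], [0.4, 0.3, -8]], [1, [0, -0.05, -0.08], [0, 0, -8.4]], [1, [0, 0, -0.12], [0, 0, -8.4]], [1, [0, 0, -0.13], [0, 0, -8.4]], [1, [0.02, 0, -0.13], [0, 0, -8.4]], [1, [0.02, 0, -0.13], [0, 0, -8.4]], [1, [0.02, 0, -0.13], [0, 0, -8.4]], [1, [0.02, 0, -0.13], [0, 0, -8.4]], [1, [0.02, 0, -0.13], [0, 0, -8.4]], [1, [0.02, 0, -0.13], [0, 0, -8.4]]]}}

```text
time: 9.55
ee_pos: [0.4332, -0.2891, 0.0939]
tcp_rot: [-179.9, 0.7, -17.7]
wrist_force: [1.7, -0.3, -6.4]
opening: 0.0122
```

```bash
python3 -c "
from h import *
go(.4341,-.2903,.081,-77.3);print(get_obs()['torque'].round(2))"
```

```text
t 9.55 pos [ 0.4332 -0.2891  0.0939] [-179.89    0.66  -17.69] F [ 1.7 -0.3 -6.4] q6 74.0 open 0.0122
shift cm [0.14 0.09 1.29] rot [ 0.25  0.66 59.61]
[-0.32 -0.45 -0.13]
```

{"op": "play_rows", "data": {"rows": [[1, [0.06, 0.04, 0], [0.2, 0.6, 8]], [1, [0.04, 0.04, -0.08], [0, 0, 8.4]], [1, [0, 0, -0.11], [0, 0, 8.4]], [1, [0, 0, -0.12], [0, 0, 8.4]], [1, [0, 0, -0.12], [0, 0, 8.4]], [1, [0, -0.03, -0.12], [0.1, 0, 8.4]], [1, [0, -0.03, -0.12], [0.1, 0, 8.4]], [1, [0, -0.03, -0.12], [0.1, 0, 8.4]], [1, [0, -0.03, -0.12], [0.1, 0, 8.4]], [1, [0, -0.03, -0.12], [0.1, 0, 8.4]]]}}

```text
time: 10.55
ee_pos: [0.4328, -0.2888, 0.0978]
tcp_rot: [179.9, 0.6, -100.5]
wrist_force: [0.5, -1.4, -5.4]
opening: 0.0122
```

```bash
python3 -c "
from h import *
go(.4341,-.2903,.081,-77.3);print(get_obs()['torque'].round(2))"
```

```text
t 10.55 pos [ 0.4328 -0.2888  0.0978] [ 179.93    0.6  -100.5 ] F [ 0.5 -1.4 -5.4] q6 156.5 open 0.0122
shift cm [ 0.14 -0.16  1.68] rot [ -0.05   0.61 -23.19]
[-0.39 -0.13  0.19]
```

{"op": "play_rows", "data": {"rows": [[1, [0.04, -0.08, 0], [0, 0.5, -8]], [1, [0, -0.05, -0.08], [0, 0, -8.4]], [1, [0, 0, -0.12], [0, 0, -8.4]], [1, [0, 0, -0.13], [0, 0, -8.4]], [1, [0.02, 0, -0.13], [0, 0, -8.4]], [1, [0.02, 0, -0.13], [0, 0.1, -8.4]], [1, [0.02, 0, -0.13], [0, 0.1, -8.4]], [1, [0.02, 0, -0.13], [0, 0.1, -8.4]], [1, [0.02, 0, -0.13], [0, 0.1, -8.4]], [1, [0.02, 0, -0.13], [0, 0.1, -8.4]]]}}

```text
time: 11.55
ee_pos: [0.4326, -0.2888, 0.102]
tcp_rot: [-179.9, 0.1, -15.1]
wrist_force: [1.3, -0.5, -6.6]
opening: 0.0114
```

```bash
python3 -c "
from h import *
go(.4341,-.2903,.081,-77.3);print(get_obs()['torque'].round(2))"
```

```text
t 11.55 pos [ 0.4326 -0.2888  0.102 ] [-1.7988e+02  1.1000e-01 -1.5130e+01] F [ 1.3 -0.5 -6.6] q6 71.4 open 0.0114
shift cm [0.19 0.11 2.1 ] rot [-5.000e-02  1.700e-01  6.217e+01]
[-0.35 -0.31 -0.16]
```

{"op": "play_rows", "data": {"rows": [[1, [0.06, 0.04, 0], [0, 0.1, 8]], [1, [0.04, 0.04, -0.08], [0, 0, 8.4]], [1, [0, 0, -0.11], [0, 0, 8.4]], [1, [0, 0, -0.12], [0, 0, 8.4]], [1, [0, 0, -0.12], [0, 0, 8.4]], [1, [0, -0.03, -0.12], [0.1, 0, 8.4]], [1, [0, -0.03, -0.12], [0.1, 0, 8.4]], [1, [0, -0.03, -0.12], [0.1, 0, 8.4]], [1, [0, -0.03, -0.12], [0.1, 0, 8.4]], [1, [0, -0.03, -0.12], [0.1, 0, 8.4]]]}}

```text
time: 12.55
ee_pos: [0.4323, -0.2887, 0.1059]
tcp_rot: [179.9, 0.4, -97.9]
wrist_force: [1.4, -1.2, -6.4]
opening: 0.0121
```

```bash
python3 -c "
from h import *
go(.4341,-.2903,.081,-77.3);print(get_obs()['torque'].round(2))"
```

```text
t 12.55 pos [ 0.4323 -0.2887  0.1059] [179.94   0.43 -97.91] F [ 1.4 -1.2 -6.4] q6 154.0 open 0.0121
shift cm [ 0.16 -0.2   2.49] rot [-2.000e-02  4.400e-01 -2.061e+01]
[-0.34 -0.2   0.25]
```

{"op": "play_rows", "data": {"rows": [[1, [0.04, -0.08, 0], [0, 0.4, -8]], [1, [0, -0.05, -0.08], [0, 0, -8.4]], [1, [0, 0, -0.12], [0, 0, -8.4]], [1, [0, 0, -0.12], [0, 0, -8.4]], [1, [0.02, 0, -0.12], [0, 0, -8.4]], [1, [0.02, 0, -0.12], [0, 0, -8.4]], [1, [0.02, 0, -0.12], [0, 0, -8.4]], [1, [0.02, 0, -0.12], [0, 0, -8.4]], [1, [0.02, 0, -0.12], [0, 0, -8.4]], [1, [0.02, 0, -0.12], [0, 0, -8.4]]]}}

```text
time: 13.55
ee_pos: [0.4329, -0.2891, 0.1106]
tcp_rot: [-179.8, 0.4, -12.5]
wrist_force: [0.7, -0.4, -2.1]
opening: 0.0118
```

```bash
python3 -c "
from h import *
go(.4341,-.2903,.081,-77.3);print(get_obs()['torque'].round(2))"
```

```text
t 13.55 pos [ 0.4329 -0.2891  0.1106] [-179.8     0.42  -12.53] F [ 0.7 -0.4 -2.1] q6 68.8 open 0.0118
shift cm [0.17 0.1  2.96] rot [6.000e-02 4.800e-01 6.477e+01]
[-0.39 -0.23 -0.04]
```

{"op": "play_rows", "data": {"rows": [[1, [0.03, 0, -0.15], [0, 0.4, 5]], [1, [0, 0, -0.2], [0, 0, 5]], [1, [0, 0, -0.2], [0, 0, 5]], [1, [0, 0, -0.3], [0, 0, 0]], [1, [0, 0, -0.3], [0, 0, 0]], [1, [0, 0, -0.3], [0, 0, 0]]]}}

```text
time: 14.15
ee_pos: [0.4325, -0.2886, 0.125]
tcp_rot: [-179.8, 0.2, -25.8]
wrist_force: [0.5, -0.1, -2.7]
opening: 0.0117
```

Run:
```python
from h import *
go(.4341,-.2903,.081,-77.3);print(get_obs()['torque'].round(2))
s=camera("scene");cv2.imwrite("pics/s7.png",cv2.resize(s["img"][60:200,180:340],(640,560))[:,:,::-1])
```

```text
t 14.15 pos [ 0.4325 -0.2886  0.125 ] [-1.7978e+02  1.6000e-01 -2.5840e+01] F [ 0.5 -0.1 -2.7] q6 82.0 open 0.0117
shift cm [0.23 0.11 4.4 ] rot [-0.13  0.25 51.46]
[ 0.05  0.03 -0.07]
```

View pics/s7.png

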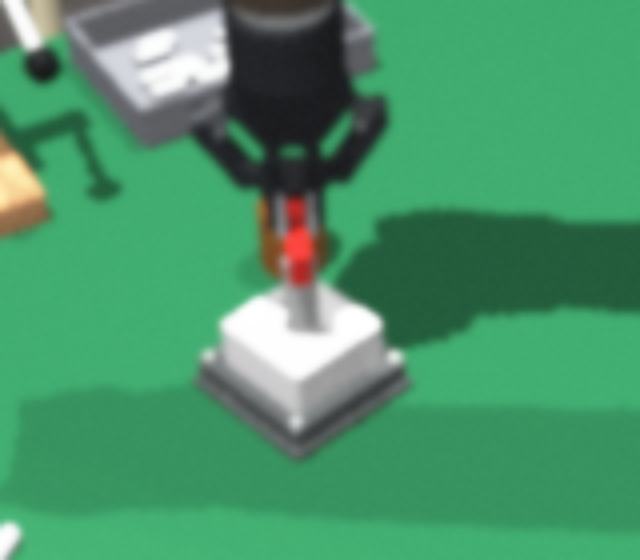

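{"op": "play_rows", "data": {"rows": [[1, [0, 0, -2], [0, 0, 0]], [1, [0, 0, -3], [0, 0, 0]], [1, [0, 0, -3], [0, 0, 0]], [1, [0, 0, -2], [0, 0, 0]], [1, [0, 0, 0], [0, 0, 0]]]}}

```text
time: 14.7
ee_pos: [0.4321, -0.2885, 0.2284]
tcp_rot: [-179.7, 0.2, -25.3]
wrist_force: [0.3, -0.2, -2.8]
opening: 0.0121
```

Run:
```python
from h import *
t=camera("top")
d=spotter.trace(t,"sky_bin")[0];m=d["pixels"].astype(float)
r=fit([t],[m],[.45,.34,0],.24,.18,0,.06);print(d["confidence"],m.sum(),r)
x,y,a=r[0]
go(x,y,.2,-25.8)
```

```text
0.95 10039.0 (array([ 0.45547986,  0.32875957, -9.6672331 ]), np.float64(0.016805048545964853))
t 14.8 pos [ 0.4315 -0.2881  0.2254] [-179.72    0.45  -25.3 ] F [-0.4 -0.6 -2.2] q6 81.5 open 0.0121
shift cm [-24.18 -56.78   3.01] rot [-0.28  0.45  0.5 ]
```

{"op": "play_rows", "data": {"rows": [[1, [-0.9, -2.1, 0], [-0.2, 0.4, 0]], [1, [-1.7, -4, 0], [0, 0, 0]], [1, [-1.7, -4, 0], [0, 0, 0]], [1, [-1.7, -4, 0], [0, 0, 0]], [1, [-1.7, -4, 0], [0, 0, 0]], [1, [-1.7, -4, 0], [0, 0, 0]], [1, [-1.7, -4, 0], [0, 0, 0]], [1, [-1.7, -4, 0], [0, 0, 0]], [1, [-1.7, -4, 0], [0, 0, 0]], [1, [-1.7, -4, 0], [0, 0, 0]]]}}

```text
time: 15.8
ee_pos: [0.4419, 0.1366, 0.2079]
tcp_rot: [179.7, 1.2, -25.5]
wrist_force: [0.8, -0.0, -1.9]
opening: 0.0124
```

```bash
python3 -c "
from h import *
go(.455,.329,.2,-25.8)"
```

```text
t 15.8 pos [0.4419 0.1366 0.2079] [179.73   1.16 -25.46] F [ 0.8 -0.  -1.9] q6 132.2 open 0.0124
shift cm [ -7.07 -17.94   0.85] rot [0.27 1.16 0.35]
```

{"op": "play_rows", "data": {"rows": [[1, [-1.4, -3.6, 0], [0.2, 0.6, 0]], [1, [-1.4, -3.6, 0], [0, 0.5, 0]], [1, [-1.4, -3.6, 0], [0, 0, 0]], [1, [-1.4, -3.6, 0], [0, 0, 0]], [1, [-0.9, -2.3, 0], [0, 0, 0]], [1, [0, 0, 0], [0, 0, 0]], [1, [0, 0, 0], [0, 0, 0]]]}}

```text
time: 16.5
ee_pos: [0.4487, 0.3264, 0.1929]
tcp_rot: [179.1, 0.6, -24.8]
wrist_force: [-0.3, -0.1, -2.2]
opening: 0.0119
```

Run:
```python
from h import *
go(.455,.329,.07,-25.8)
c=camera("top");cv2.imwrite("pics/t8.png",c["img"][:,:,::-1])
```

```text
t 16.5 pos [0.4487 0.3264 0.1929] [179.14   0.59 -24.76] F [-0.3 -0.1 -2.2] q6 150.7 open 0.0119
shift cm [ 0.59 -0.68 12.28] rot [0.86 0.58 1.05]
```

View pics/t8.png

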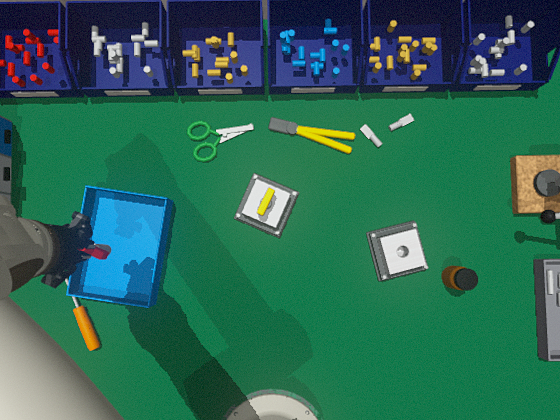

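{"op": "play_rows", "data": {"rows": [[1, [0.3, -0.3, 2], [0.8, 0.5, 0]], [1, [0.2, -0.2, 3], [0, 0, 0]], [1, [0, 0, 2.5], [0, 0, 0]], [1, [0, 0, 1.5], [0, 0, 0]], [1, [0, 0, 0], [0, 0, 0]], [1, [0, 0, 0], [0, 0, 0]]]}}

```text
time: 17.15
ee_pos: [0.4552, 0.3213, 0.099]
tcp_rot: [179.9, 0.1, -25.1]
wrist_force: [-0.2, -0.6, -1.7]
opening: 0.0118
```

```bash
python3 -c "
from h import *
go(.455,.329,.069,-25.8)"
```

```text
t 17.15 pos [0.4552 0.3213 0.099 ] [ 1.799e+02  6.000e-02 -2.512e+01] F [-0.2 -0.6 -1.7] q6 150.3 open 0.0118
shift cm [-0.34 -0.69  3.  ] rot [0.1  0.06 0.68]
```

{"op": "play_rows", "data": {"rows": [[1, [-0.3, -0.6, 0.8], [0, 0, 0]], [1, [0, 0, 0.8], [0, 0, 0]], [1, [0, 0, 0.8], [0, 0, 0]], [1, [0, 0, 0.4], [0, 0, 0]], [1, [0, 0, 0], [0, 0, 0]]]}}

```text
time: 17.65
ee_pos: [0.4562, 0.3286, 0.0714]
tcp_rot: [-179.9, -0.0, -25.2]
wrist_force: [-0.7, -0.6, -2.4]
opening: 0.0118
```

```bash
python3 -c "
from h import *
go(.455,.329,.066,-25.8)"
```

```text
t 17.65 pos [0.4562 0.3286 0.0714] [-1.799e+02 -4.000e-02 -2.516e+01] F [-0.7 -0.6 -2.4] q6 150.9 open 0.0118
shift cm [-0.13  0.02  0.54] rot [-0.1  -0.04  0.64]
```

Lower gently until it touches.

{"op": "play_rows", "data": {"rows": [[1, [0, 0, 0.2], [0, 0, 0]], [1, [0, 0, 0.15], [0, 0, 0]], [1, [0, 0, 0.1], [0, 0, 0]], [1, [0, 0, 0], [0, 0, 0]]]}}

```text
time: 18.05
ee_pos: [0.4564, 0.3288, 0.0669]
tcp_rot: [-179.9, -0.1, -25.2]
wrist_force: [-0.3, 0.1, -2.7]
opening: 0.0116
```

{"op": "play_rows", "data": {"rows": [[1, [0, 0, 0.1], [0, 0, 0]], [1, [0, 0, 0.06], [0, 0, 0]], [1, [0, 0, 0], [0, 0, 0]]]}}

```text
time: 18.35
ee_pos: [0.4566, 0.3289, 0.0655]
tcp_rot: [-179.9, -0.1, -25.2]
wrist_force: [-0.4, -0.0, -1.6]
opening: 0.0117
```

{"op": "play_rows", "data": {"rows": [[0.8, [0, 0, 0], [0, 0, 0]], [0.6, [0, 0, 0], [0, 0, 0]], [0.4, [0, 0, 0], [0, 0, 0]], [0.3, [0, 0, 0], [0, 0, 0]], [0.3, [0, 0, 0], [0, 0, 0]], [0.3, [0, 0, 0], [0, 0, 0]]]}}

```text
time: 18.95
ee_pos: [0.4573, 0.3294, 0.0669]
tcp_rot: [-179.7, -0.1, -25.2]
wrist_force: [0.2, -0.8, -0.1]
opening: 0.0599
```

Run:
```python
from h import *
go(.4566,.329,.2,-25.2)
c=camera("wrist");cv2.imwrite("pics/w9.png",c["img"][:,:,::-1])
```

```text
t 18.95 pos [0.4573 0.3294 0.0669] [-1.7972e+02 -1.5000e-01 -2.5160e+01] F [ 0.2 -0.8 -0.1] q6 150.9 open 0.0599
shift cm [-1.000e-02  0.000e+00 -1.331e+01] rot [-0.28 -0.15  0.04]
```

View pics/w9.png

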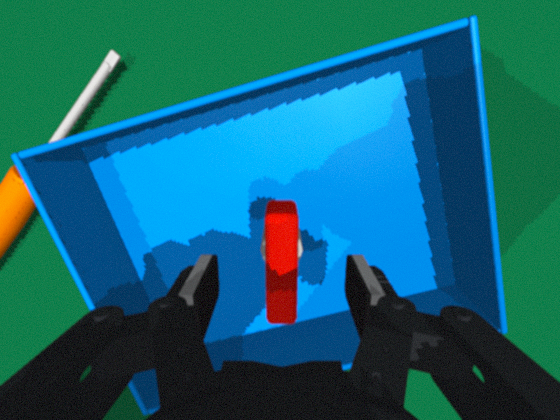

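Released; it stands upright mid-bin (bar at px 282, 200–322). Retreat straight up.

{"op": "play_rows", "data": {"rows": [[0.3, [0, 0, -0.6], [0, 0, 0]], [0.3, [0, 0, -1.5], [0, 0, 0]], [0.3, [0, 0, -2.5], [0, 0, 0]], [0.3, [0, 0, -3], [0, 0, 0]], [0.3, [0, 0, -3], [0, 0, 0]], [0.3, [0, 0, -2], [0, 0, 0]], [0.3, [0, 0, 0], [0, 0, 0]], [0.3, [0, 0, 0], [0, 0, 0]], [0.3, [0, 0, 0], [0, 0, 0]]]}}

```text
time: 19.9
ee_pos: [0.4563, 0.3287, 0.2044]
tcp_rot: [-179.5, -0.2, -25.2]
wrist_force: [-0.3, -0.6, -0.1]
opening: 0.0596
```

Run:
```python
from h import *
go(.4566,.329,.2,-25.2);print(get_obs()["qd"].round(2))
im=[camera(n)["img"] for n in("top","scene","wrist")]
cv2.imwrite("pics/f.png",cv2.resize(np.hstack(im[:2]),(800,300))[:,:,::-1]);cv2.imwrite("pics/fw.png",im[2][:,:,::-1])
```

```text
t 19.9 pos [0.4563 0.3287 0.2044] [-179.54   -0.25  -25.16] F [-0.3 -0.6 -0.1] q6 150.9 open 0.0596
shift cm [ 0.01 -0.03  0.44] rot [-0.46 -0.25  0.04]
[-0.01  0.17 -0.58 -0.08 -0.    0.04]
```

View pics/f.png

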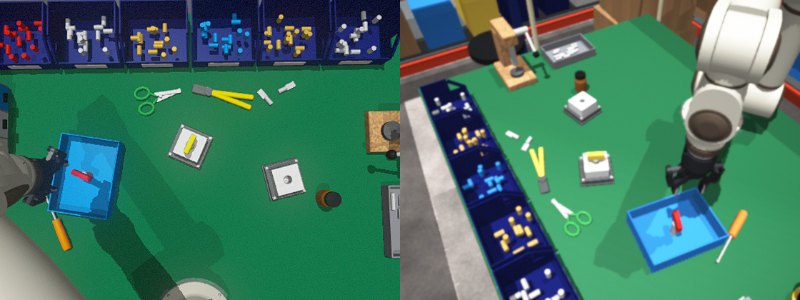

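View pics/fw.png

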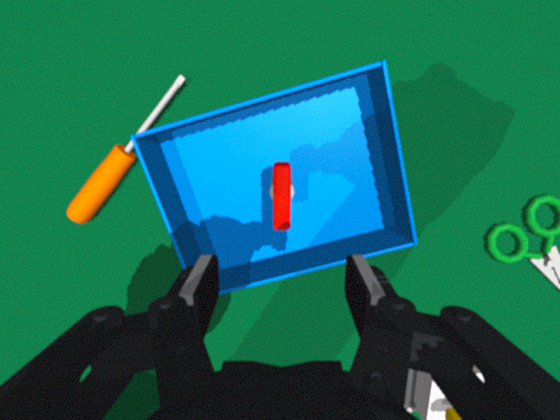

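The red mandrel stands in the sky-blue bin (px 282,195 in the wrist view). The die block sits in its seat with an empty bore, the yellow mandrel hasn't moved, and the gripper is clear.

```bash
python3 -c "
from workcell import job_done
print(job_done())"
```

```text
the job is handed in; nothing more can be done
None
```

The red mandrel is out of its die block and standing upright in the middle of the sky-blue bin. I handed the job in at about 20 s.

- **Pull-out:** I twisted it to and fro in strokes of roughly 25–85° while drawing it up. The pull read 8 N or less at the end of every stroke. It came free at about 29 mm of rise.
- **Last checks:** The final pictures show the die block in its seat with an empty bore and the yellow mandrel where it was. The open gripper is about 10 cm above the mandrel, touching nothing.
- **What disagreed:**
  - The gripper read about 12 mm open on the 16 mm bar, but the pictures showed no slip.
  - The arm drifted a few millimetres from the commanded positions at times, up to about 2 cm in height on the way to the bin. I corrected this as I went.

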